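# Load the pantry lift and hold its key switch on

### The arm

A 6-joint arm with a two-finger parallel gripper is mounted at the origin on the work surface. World frame = base frame: x ahead of the robot, y to its left, z up, the work surface at z = 0. Lengths are in m, angles in rad, forces in N, time in s.
With the tool pointing down it reaches from about 0.325 to 0.85 m from the base axis. Payload 4.4 kg.
Tool frame: the origin (TCP) lies midway between the tips of the shut fingers; the grasp point (between the pads) lies 19 mm behind it; z points along the fingers, y is the line along which they close (so a half turn about z gives the same grasp; the last joint's range is limited). The gripper opens to 94 mm and grips with 3 to 60 N. Pads are 16 mm wide; open, the fingers measure 119 mm over their backs; the gripper's body (75 mm by 177 mm) begins 78 mm behind the grasp point.
Start: joints at [-1.435, 0.207, 1.542, -0, 1.393, -0.15], TCP at [0.162, -0.552, 0.205] pointing down, gripper open.
Joint ranges: [-2.73, 2.73], [-0.86, 2.22], [0.23, 2.46], [-1.11, 4.25], [0.08, 2.63], [-2.82, 2.82]. Speed limits (rad/s): [2.79, 2.79, 3.14, 3.14, 3.14, 3.14].

### API

Orientations are given as a 3x3 rotation matrix whose columns are the frame's x, y, z axes.
In Python, from workcell import arm, imaging, ticket gives the robot as it stands.
- The arm moves only by the tool apply_moves, never from a script. Its argument "deltas" is a list of rows, each an object of numbers: "x", "y", "z": the shift along the tool's x, y, z each as a share of 0.75 m, from -1 to 1; "twist": the turn about the tool's z as a share of pi/2 rad, from -1 to 1. In form: [{"x": .., "y": .., "z": .., "twist": ..}, ...]. A call has 1 to 20 rows; each row shifts and turns the commanded pose from where the row before left it, along the tool's axes as they then stand; what a row does not reach is not made up. A row lasts 1/12 s, in which the tool goes at most 41.7 mm and 7.16 degrees, less where a joint would pass 70% of its speed; a pose out of reach is approached as far as the arm can. A call with a number of a shift or a turn outside -1 to 1 is refused whole. A call with a gripper value outside its range is refused whole. "claw" is the opening, from -1 (shut) to 1 (fully open), set as the call begins (left out, the last holds). The fingers move at their own pace and stop on an object; the grip force is fixed at half the most. Time passes only in rows, so rows that do not move let the fingers close. It gives the time, the measured TCP pose, the force, the opening and the grip force at its end, in the units of the state.
- arm.state(): the state, without advancing time (a new reading comes with each control period).
- imaging.snapshot(name): name is "scene" or "top"; returns a dict with "pixels" (400x640x3 uint8, red, green, blue), "K" (3x3 intrinsics, pixels), "extrinsics" (4x4, takes a point from camera to world coordinates). Camera axes: x right, y down, z forward; pixel columns grow to the right and rows downward; lengths in m; the calibration is good to about 2 mm. A picture is of the moment at which its call begins. There is no depth.
- ticket.sign_off(): hands the job in; it is judged then, once.
The state is a dict: "time_s": time; "q": joint angles; "dq": joint speeds; "effort": joint torques, N m; "tcp_pos": TCP position; "eef_rot": TCP orientation; "contact_force": force on the tool from outside, world axes, zero at the start; "ft_torque": the same for the moment, N m; "gripper_width": finger opening in m; "grasp_force": force on a finger pad.
Only numpy, scipy, OpenCV 4.12 (cv2) and the standard library are available. Lean on these libraries where they do the work, as an engineer would, in place of code of your own. Each camera call takes 0.05 s, during which the arm holds its last target. There are 200 camera calls.

### The job

Stand the tin can and the little carton upright in the shallow tray of the pantry lift, setting them down without dropping them; leave the small glass jar and everything else on the counter where it is. Then take the key out of its wooden block, push it fully home into the slot of the lift's key switch, working it past the sticky pins with a little wiggling, and turn it clockwise a quarter turn to its stop. The switch springs back if released, so finish while still gripping the key and holding it turned.

Things in the scene. Friction and masses are not known exactly. Their poses are not given: they have to be found in the camera images.
- can: plain steel tin can with a paper band, 53 mm diameter, 80 mm high, about 0.2 kg, standing. Origin: centre of its underside, z up its axis.
- jar: bystander, leave it alone: small clear glass jar with a steel cap, 46 mm diameter, 88 mm high, about 0.16 kg, standing. Origin: centre of its underside, z up its axis.
- carton: little cardboard carton, 60 mm (its x) by 40 mm (its y), 85 mm high, about 0.15 kg, standing. Origin: centre of its underside, z up.
- lift: the pantry lift's car, fixed at counter level for the whole job: a dark steel flange 240 mm (its x) by 280 mm (its y), 12 mm thick, carrying a shallow open aluminium tray of outer size 200 mm (x) by 240 mm (y) with walls 5 mm thick whose rim is 57 mm above the counter. Origin: centre of the flange's underside, on the counter, z up.
- lift_floor (a point): centre of the inside floor of the lift's tray, 17 mm above the counter; clear inside 190 mm (x of the lift) by 230 mm (y), walls rise 40 mm above it. Axes as the lift's.
- keyblock: wooden block that holds the key, 60 by 50 mm, 35 mm high, fixed to the counter. A slot 14 by 7 mm, 22 mm deep, long side along its x, is in the middle of its top; the key stands loosely in it and may lean by up to 4 degrees. Origin: centre of the underside.
- key: key (40 g) standing blade down in the block, tip 13 mm above the counter. Origin: blade tip; z from tip up to head. Steel blade 12 mm wide (x), 5 mm thick (y), z 0 to 30 mm, tapered to 4 by 2 mm over the lowest 5.5 mm; shoulder 20 by 10 mm, z 30 to 35; black plastic head 30 mm wide (x), 10 mm thick (y), z 35 to 67 mm. Blade the same either way round.
- console: the lift's key switch: fixed grey housing 110 by 110 mm (black foot 124 mm), 70 mm high; a steel bezel ring of 50 mm diameter rises 3 mm above its top round the brass plug. Origin: centre of the underside, z up; x along the slot's long side while the switch is at 0. Two pairs of sprung pins in the slot catch the blade: about 5 to 15 N of downward push, eased by small wiggles.
- keyway (a point): mouth centre of the slot in the round brass plug, level with the housing's top, 70 mm above the counter; turns with the plug. Slot 14 mm long (x) by 7 mm wide (y), 32 mm deep straight down. Sprung pins stand into it from its short ends, 11 and 20 mm down (the key catches when 10 to 15 and 20 to 24 mm in). Fully home, the key's shoulder rests on the mouth, its tip about 30 mm down.
- switch (a joint): turn of the brass plug, rad: 0 at rest, grows clockwise seen from above, stop at 1.571. A spring returns it to 0 when released; it takes about 0.02 N m to start and 0.08 N m at the stop. The key has about 0.2 rad of play in the slot, so it must be turned further than the plug.
- ramekin: bystander, leave it alone: small white ceramic bowl, 76 mm across, 42 mm high. Origin: centre of its underside.
- mug: bystander, leave it alone: blue ceramic mug, 80 mm across, 90 mm high. Origin: centre of its underside.
- mill: bystander, leave it alone: dark wooden pepper mill, 52 mm diameter, 130 mm high. Origin: centre of its underside.
- spoon: bystander, leave it alone: wooden spoon 240 mm long, lying. Origin: centre of its underside (handle towards -x).
- shaker: bystander, leave it alone: steel salt shaker, 40 mm diameter, 70 mm high. Origin: centre of its underside.
There are look-alikes about, which are no part of the job. What is shaped like the carton but purple is not meant.

How it is judged:
On the way, in this order (a step that is already met when the one before it is completed fails the run):
1. the can and the carton stand upright in the lift's tray, released (x of can in the frame of lift between -0.085 and 0.085 m and y of can in the frame of lift between -0.105 and 0.105 m and z of each of can, carton in the frame of lift below 0.025 m and angle between each of can, carton's own z axis and vertical below 0.15 rad and linear speed of each of can, carton below 0.03 m/s and contact force between the fingers and can below 0.1 N and x of carton in the frame of lift between -0.085 and 0.085 m and y of carton in the frame of lift between -0.105 and 0.105 m and contact force between the fingers and carton below 0.1 N), for 0.2 s.
2. the key is fully home in the key switch, not yet turned (z of key in the frame of keyway below -0.0265 m and horizontal distance between key and keyway below 0.004 m and angle between key's own z axis and vertical below 0.12 rad and value of joint switch below 0.5 rad), for 0.1 s.
3. the key is turned a quarter clockwise to the stop and held (z of key in the frame of keyway below -0.0265 m and horizontal distance between key and keyway below 0.004 m and angle between key's own z axis and vertical below 0.12 rad and value of joint switch above 1.4 rad and contact force between the fingers and key above 1.5 N), for 0.5 s.
At the end, for the whole second after the job is handed in: Can and carton stand upright (within 0.15 rad) and at rest on the floor of the lift's tray, not touched by the robot; the key is in the switch at least 26.5 mm deep and upright; the plug is turned at least 1.40 rad (stop at 1.571) and the fingers still grip the key (contact over 1.5 N) (all of step 1 and all of step 3); the arm keeps its last pose, push and grip.
It fails at once if something else on the counter is knocked or moved by more than 40 mm (distance of any of jar, ramekin, mug, mill, spoon, shaker from where it was at the start of the episode above 0.04 m).
It fails at once if the can or carton is dropped or thrown into the lift (out of the fingers, near the tray's floor, faster than 0.45 m/s) ((x of can in the frame of lift between -0.085 and 0.085 m and y of can in the frame of lift between -0.105 and 0.105 m and z of can in the frame of lift below 0.06 m and linear speed of can above 0.45 m/s and contact force between the fingers and can below 0.1 N) or (x of carton in the frame of lift between -0.085 and 0.085 m and y of carton in the frame of lift between -0.105 and 0.105 m and z of carton in the frame of lift below 0.06 m and linear speed of carton above 0.45 m/s and contact force between the fingers and carton below 0.1 N)).
It also fails if it takes over 72 s, if anything falls off the work surface, if the arm or the gripper's body presses on something with over 40 N, if the wrist force passes 120 N, or if a joint passes its speed limit or range.

## Working session

There is one attempt and no reset: what is moved stays moved. The work goes in short steps, Python scripts to look and compute and a tool call to move; the robot and the scene stay as the last step left them, time stands still between calls to the robot, and variables do not carry over. Pictures are saved under pics/ and viewed, at most 10 in all, crops included, and the job is handed in when it is done.

Besides the shell and the picture viewer there is one more tool, called after "Emit:" in YAML: its name, and indented under it one key for each argument. apply_moves: Moves the arm, as the interface text tells. Its arguments: {"type":"object","properties":{"deltas":{"type":"array"},"claw":{"type":"number"}},"required":["deltas"]}

```bash
mkdir -p pics; python3 - <<'E'
from workcell import arm, imaging, ticket
import cv2,numpy as np
for n in("scene","top"):
    s=imaging.snapshot(n); np.savez(n+"0.npz",**s)
    cv2.imwrite(f"pics/{n}0.png",cv2.resize(s["pixels"][:,:,::-1],(800,500),interpolation=cv2.INTER_CUBIC))
    print(n,s["K"].round(2).tolist(),s["extrinsics"].round(4).tolist())
print(arm.state())
E
```

```text
scene [[407.33, 0.0, 319.86], [0.0, 407.33, 201.33], [0.0, 0.0, 1.0]] [[-0.8545, 0.2867, -0.4332, 1.0195], [0.5194, 0.4558, -0.7228, 0.6665], [-0.0098, -0.8426, -0.5384, 0.6463], [0.0, 0.0, 0.0, 1.0]]
top [[495.25, 0.0, 305.45], [0.0, 495.25, 194.03], [0.0, 0.0, 1.0]] [[-0.0214, -0.9959, 0.0881, 0.4261], [-0.9996, 0.0228, 0.0149, -0.0824], [-0.0168, -0.0877, -0.996, 1.5007], [0.0, 0.0, 0.0, 1.0]]
{'time_s': 0.1, 'q': array([-1.43551543e+00,  2.07316021e-01,  1.54278943e+00, -1.07528710e-05,
        1.39350117e+00, -1.50484462e-01]), 'dq': array([-0.00024439, -0.00142275, -0.00265452,  0.00209226, -0.00049674,
        0.00031729]), 'effort': array([-8.77249495e-04, -3.71870291e+01, -2.82293093e+01,  7.00660120e-02,
        3.11850349e-02, -4.74955209e-05]), 'tcp_pos': array([ 0.16198367, -0.5509607 ,  0.20442785]), 'eef_rot': array([[ 9.59445688e-01,  2.81893406e-01, -2.82108280e-04],
       [ 2.81893397e-01, -9.59443660e-01,  1.99413638e-03],
       [ 2.91466896e-04, -1.99279001e-03, -9.99997972e-01]]), 'contact_force': array([ 0.4778087 ,  1.20344346, -0.29781931]), 'ft_torque': array([-0.00015456,  0.02178069, -0.0038921 ]), 'grasp_force': 0.0, 'gripper_width': 0.09451990450138527}
```

View pics/scene0.png

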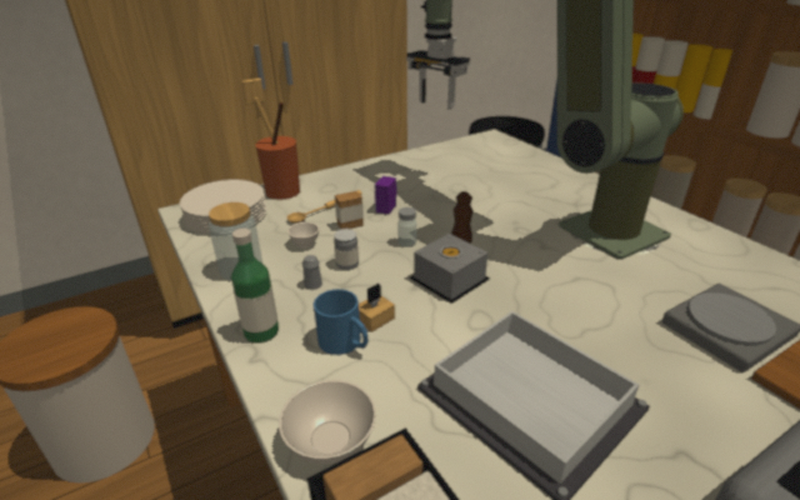

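View pics/top0.png

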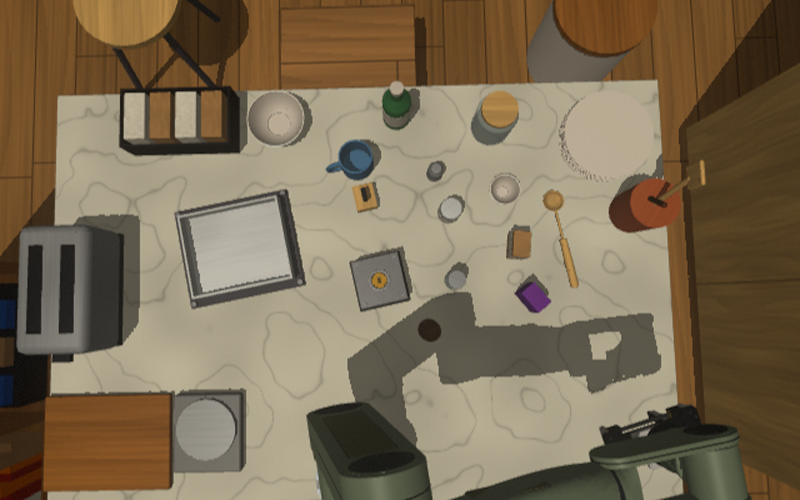

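The scene view shows the can (346,247), jar (407,225), brown carton (349,210), key in its block (375,300), console (450,265) and tray (535,400). The top view shows the same things at (451,208), (457,275), (519,243), (365,196), (380,281) and (240,248). I'll enlarge the top view next.

```bash
python3 - <<'E'
import cv2,numpy as np
t=np.load("top0.npz")["pixels"][:,:,::-1]; s=np.load("scene0.npz")["pixels"][:,:,::-1]
def crop(im,x,y,w,h,k):
    c=cv2.resize(im[y:y+h,x:x+w],None,fx=k,fy=k,interpolation=cv2.INTER_CUBIC)
    return c
def ticks(c,x,y,k,st):
    for i in range(0,c.shape[1],st*k): cv2.putText(c,str(x+i//k),(i,10),0,.35,(0,0,255),1); cv2.line(c,(i,0),(i,5),(0,0,255))
    for i in range(0,c.shape[0],st*k): cv2.putText(c,str(y+i//k),(0,i+4),0,.35,(0,0,255),1); cv2.line(c,(0,i),(5,i),(0,0,255))
    return c
a=ticks(crop(t,270,135,100,120,5),270,135,5,10)   # 500x600 key, console, can
b=ticks(crop(t,395,170,60,90,5),395,170,5,10)  #300x450 carton
o=np.zeros((600,800,3),np.uint8); o[:,:500]=a; o[:450,500:]=b
cv2.imwrite("pics/c1.png",o)
a=ticks(crop(t,135,145,115,105,5),135,145,5,10)  #575x525 tray
b=ticks(crop(s,280,215,45,52,5),280,215,5,10) #225x260
c=ticks(crop(s,260,145,45,72,5),260,145,5,10)
o=np.zeros((600,800,3),np.uint8); o[:525,:575]=a; o[:260,575:]=b[:,:225]; o[:0]=0
c=c[:340]; o[260:600,575:]=c
cv2.imwrite("pics/c2.png",o)
E
```

```text
(no output)
```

View pics/c1.png

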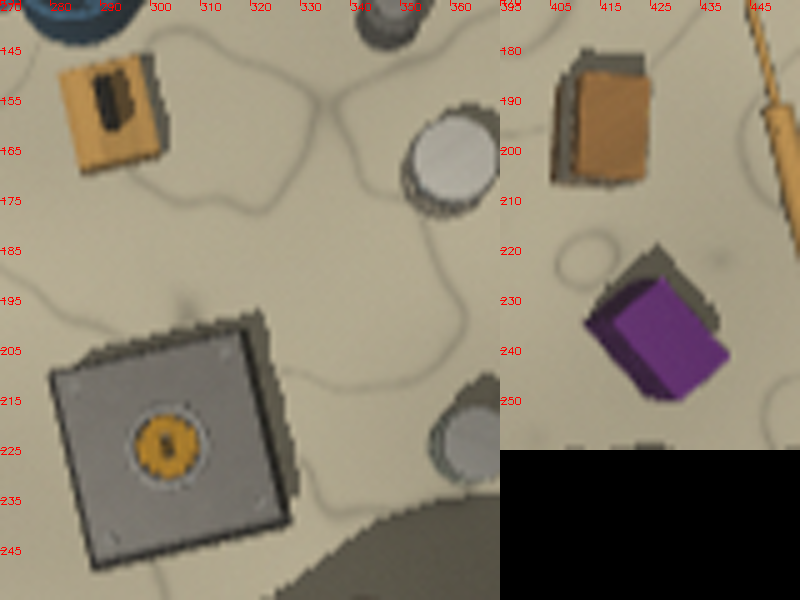

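View pics/c2.png

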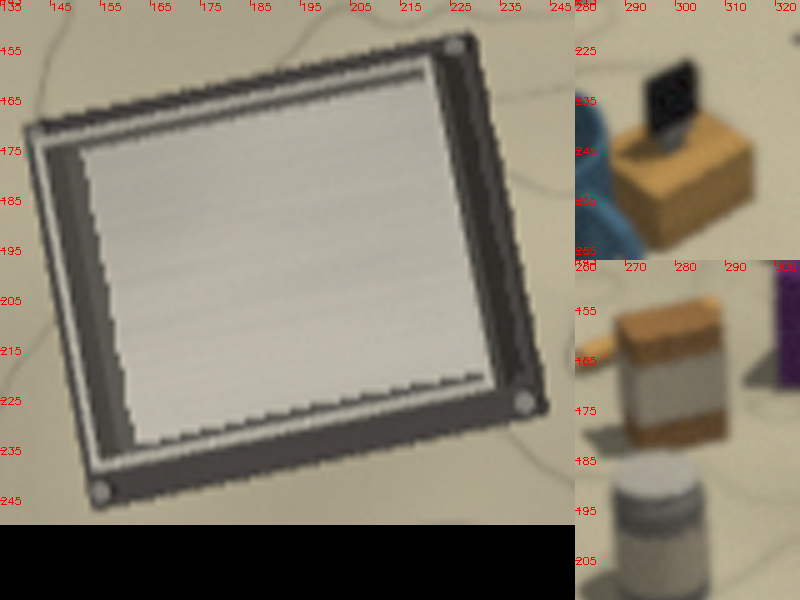

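The crops give these pixel positions in the top camera:
- **Key head:** about (291.2,155.6)
- **Key block:** centre (292.6,157.6)
- **Can top:** (360.8,166.4)
- **Carton top:** (417.7,195.4), long side vertical
- **Console:** slot (303.6,224.2)
- **Flange:** centre about (192,199)

```bash
cat > h.py <<'E'
import numpy as np
C={n:np.load(n+"0.npz") for n in("top","scene")}
def w(u,v,z,n="top"):
    K,T=C[n]["K"],C[n]["extrinsics"]; d=T[:3,:3]@np.linalg.solve(K,[u,v,1]); o=T[:3,3]
    return (o+d*(z-o[2])/d[2])[:2]
def p(P,n="scene"):
    K,T=C[n]["K"],C[n]["extrinsics"]; c=T[:3,:3].T@(np.array(P)-T[:3,3]); return (K@c/c[2])[:2]
E
python3 - <<'E'
from h import *
def poly(name,pts,ox,oy,z,bx=0):
    P=np.array([w(ox+(x-bx)/5,oy+y/5,z) for x,y in pts]); c=P.mean(0)
    e=[P[(i+1)%4]-P[i] for i in range(4)]
    print(name,c.round(4),[(round(np.hypot(*a)*1e3,1),round(np.degrees(np.arctan2(a[1],a[0])),1)) for a in e],"scene",p([*c,z]).round(1))
poly("block",[(59,73),(149,52),(162,153),(82,174)],270,135,.035)
poly("key",[(93,79),(108,73),(118,127),(103,132)],270,135,.080)
poly("console",[(50,375),(243,330),(291,522),(95,570)],270,135,.07)
poly("carton",[(582,71),(651,76),(645,183),(576,178)],395,170,.085,500)
poly("flange",[(25,128),(473,36),(547,410),(97,508)],135,145,.012)
poly("rim",[(35,148),(432,56),(495,388),(100,472)],135,145,.057)
for n,u,v,z in(("can",360.8,166.4,.08),("slot",270+168/5,135+446/5,.07),("jar",365.6,220,.088),("shaker",435/1.25,170/1.25,.07),("mug",356/1.25,158/1.25,.09),("mill",430/1.25,330/1.25,.13),("ram",505/1.25,186/1.25,.04),("purple",660/5-100+395,170+338/5,.085)): c=w(u,v,z);print(n,c.round(4),p([*c,z]).round(1))
E
```

```text
block [ 0.6661 -0.0244] [(np.float64(55.4), np.float64(-78.1)), (np.float64(61.6), np.float64(-173.9)), (np.float64(49.4), np.float64(103.5)), (np.float64(62.7), np.float64(11.7))] scene [298.7 242.4]
key [ 0.6648 -0.022 ] [(np.float64(9.4), np.float64(-69.3)), (np.float64(32.2), np.float64(-170.7)), (np.float64(9.2), np.float64(107.2)), (np.float64(31.7), np.float64(9.5))] scene [299.  227.6]
console [ 0.4638 -0.0548] [(np.float64(114.7), np.float64(-78.1)), (np.float64(114.1), np.float64(-167.4)), (np.float64(116.0), np.float64(102.5)), (np.float64(115.3), np.float64(12.0))] scene [360.1 200.4]
carton [ 0.5401 -0.382 ] [(np.float64(39.4), np.float64(-95.5)), (np.float64(61.5), np.float64(174.4)), (np.float64(39.3), np.float64(84.5)), (np.float64(61.6), np.float64(-5.5))] scene [278.2 155.6]
flange [0.5511 0.2834] [(np.float64(278.8), np.float64(-79.7)), (np.float64(232.6), np.float64(-169.4)), (np.float64(276.8), np.float64(101.0)), (np.float64(235.8), np.float64(11.1))] scene [422.7 313.2]
rim [0.55  0.284] [(np.float64(240.6), np.float64(-78.2)), (np.float64(200.0), np.float64(-169.7)), (np.float64(235.6), np.float64(100.7)), (np.float64(195.5), np.float64(11.7))] scene [426.3 297.2]
can [ 0.6283 -0.2228] [275.4 186.6]
slot [ 0.4654 -0.0538] [359.8 200.7]
jar [ 0.473  -0.2308] [322.  168.6]
shaker [ 0.7203 -0.1892] [249.4 205.1]
mug [ 0.7489 -0.0057] [269.1 239.6]
mill [ 0.3525 -0.1635] [370.1 154.4]
ram [ 0.6837 -0.3567] [239.6 183.9]
purple [ 0.4194 -0.4033] [308.4 144.4]
```

```bash
cat > go.py <<'E'
# usage: go.py x y z heading_deg -> shares in tool axes; heading of tool x; tool-axis shift computed at present orientation
import sys,numpy as np
from workcell import arm
s=arm.state(); R=s["eef_rot"]; a=[float(v) for v in sys.argv[1:]]
d=R.T@(np.array(a[:3])-s["tcp_pos"])/.75
h=np.degrees(np.arctan2(R[1,0],R[0,0]))
print("t",round(s["time_s"],2),"pos",s["tcp_pos"].round(4),"h",h.round(2),"q6",s["q"][5].round(3),"w",round(s["gripper_width"],4),"F",s["contact_force"].round(1),"tilt",R[:2,2].round(4))
print("shares",d.round(4),"twist",[round(((h-a[3]+180*k)%360-180*k)/90,4) for k in(1,2,0)] if len(a)>3 else "")
E
```

Emit:
apply_moves:
  deltas:
    - {"x": 0.045,"y": -0.0153}
    - {"x": 0.045,"y": -0.0153}
    - {"x": 0.045,"y": -0.0153}
    - {"x": 0.045,"y": -0.0153}
    - {"x": 0.045,"y": -0.0153}
    - {"x": 0.045,"y": -0.0153}
    - {"x": 0.045,"y": -0.0153}
    - {"x": 0.045,"y": -0.0153}
    - {"x": 0.045,"y": -0.0153}
    - {"x": 0.045,"y": -0.0153}
    - {"x": 0.045,"y": -0.0153}
    - {"x": 0.045,"y": -0.0153}
    - {"x": 0.045,"y": -0.0153}
    - {"x": 0.045,"y": -0.0153}
    - {"x": 0.045,"y": -0.0153}
    - {"x": 0.045,"y": -0.0153}
    - {"x": 0}
    - {"x": 0}
    - {"x": 0}
  claw: 1

```text
schema error: expected keys x, y, z, twist
```

```bash
python3 go.py .6283 -.2228 .047
```

```text
t 0.1 pos [ 0.162  -0.551   0.2044] h 16.37 q6 -0.15 w 0.0945 F [ 0.5  1.2 -0.3] tilt [-0.0003  0.002 ]
shares [ 0.7198 -0.2441  0.2106] twist
```

All four keys are needed in every row.

Emit:
apply_moves:
  deltas:
    - {"x": 0.045,"y": -0.0153,"z": 0,"twist": 0}
    - {"x": 0.045,"y": -0.0153,"z": 0,"twist": 0}
    - {"x": 0.045,"y": -0.0153,"z": 0,"twist": 0}
    - {"x": 0.045,"y": -0.0153,"z": 0,"twist": 0}
    - {"x": 0.045,"y": -0.0153,"z": 0,"twist": 0}
    - {"x": 0.045,"y": -0.0153,"z": 0,"twist": 0}
    - {"x": 0.045,"y": -0.0153,"z": 0,"twist": 0}
    - {"x": 0.045,"y": -0.0153,"z": 0,"twist": 0}
    - {"x": 0.045,"y": -0.0153,"z": 0,"twist": 0}
    - {"x": 0.045,"y": -0.0153,"z": 0,"twist": 0}
    - {"x": 0.045,"y": -0.0153,"z": 0,"twist": 0}
    - {"x": 0.045,"y": -0.0153,"z": 0,"twist": 0}
    - {"x": 0.045,"y": -0.0153,"z": 0,"twist": 0}
    - {"x": 0.045,"y": -0.0153,"z": 0,"twist": 0}
    - {"x": 0.045,"y": -0.0153,"z": 0,"twist": 0}
    - {"x": 0.045,"y": -0.0153,"z": 0,"twist": 0}
    - {"x": 0,"y": 0,"z": 0,"twist": 0}
    - {"x": 0,"y": 0,"z": 0,"twist": 0}
  claw: 1

```text
time_s: 1.6
tcp_pos: [0.629, -0.2216, 0.2042]
eef_rot: [[0.959, 0.285, -0.002], [0.285, -0.959, 0.001], [-0.002, -0.001, -1.0]]
contact_force: [-0.2, -0.2, 0.1]
gripper_width: 0.0937
grasp_force: 0.0
```

```bash
python3 go.py .6283 -.2228 .047
```

```text
t 1.6 pos [ 0.629  -0.2216  0.2042] h 16.56 q6 0.814 w 0.0937 F [-0.2 -0.2  0.1] tilt [-0.0018  0.0005]
shares [-0.0011  0.0014  0.2096] twist
```

Moves track accurately. Now down to the can, then close.

Emit:
apply_moves:
  deltas:
    - {"x": -0.001,"y": 0.0014,"z": 0.04,"twist": 0}
    - {"x": 0,"y": 0,"z": 0.04,"twist": 0}
    - {"x": 0,"y": 0,"z": 0.04,"twist": 0}
    - {"x": 0,"y": 0,"z": 0.04,"twist": 0}
    - {"x": 0,"y": 0,"z": 0.03,"twist": 0}
    - {"x": 0,"y": 0,"z": 0.0196,"twist": 0}
    - {"x": 0,"y": 0,"z": 0,"twist": 0}

```text
time_s: 2.18
tcp_pos: [0.6238, -0.224, 0.0436]
eef_rot: [[0.96, 0.28, -0.008], [0.28, -0.96, 0.004], [-0.007, -0.006, -1.0]]
contact_force: [-0.5, 0.4, 0.0]
gripper_width: 0.0937
grasp_force: 0.0
```

Emit:
apply_moves:
  deltas:
    - {"x": 0,"y": 0,"z": 0,"twist": 0}
    - {"x": 0,"y": 0,"z": 0,"twist": 0}
    - {"x": 0,"y": 0,"z": 0,"twist": 0}
    - {"x": 0,"y": 0,"z": 0,"twist": 0}
    - {"x": 0,"y": 0,"z": 0,"twist": 0}
    - {"x": 0,"y": 0,"z": 0,"twist": 0}
    - {"x": 0,"y": 0,"z": 0,"twist": 0}
    - {"x": 0,"y": 0,"z": 0,"twist": 0}
  claw: -1

```text
time_s: 2.85
tcp_pos: [0.6283, -0.2239, 0.049]
eef_rot: [[0.959, 0.282, 0.001], [0.282, -0.959, 0.001], [0.001, -0.001, -1.0]]
contact_force: [-1.0, 2.1, 4.0]
gripper_width: 0.0524
grasp_force: 30.0
```

Emit:
apply_moves:
  deltas:
    - {"x": 0,"y": 0,"z": -0.02,"twist": 0}
    - {"x": 0,"y": 0,"z": -0.04,"twist": 0}
    - {"x": 0,"y": 0,"z": -0.04,"twist": 0}
    - {"x": 0,"y": 0,"z": -0.04,"twist": 0}
    - {"x": 0,"y": 0,"z": -0.04,"twist": 0}
    - {"x": 0,"y": 0,"z": -0.03,"twist": 0}
    - {"x": 0,"y": 0,"z": 0,"twist": 0}

```text
time_s: 3.43
tcp_pos: [0.6312, -0.2264, 0.2121]
eef_rot: [[0.959, 0.282, 0.01], [0.282, -0.959, -0.006], [0.008, 0.008, -1.0]]
contact_force: [0.4, -0.9, -1.2]
gripper_width: 0.0522
grasp_force: 30.0
```

```bash
python3 - <<'E'
import numpy as np
for h in(11.2,):
    c,s=np.cos(np.radians(h)),np.sin(np.radians(h)); R=np.array([[c,-s],[s,c]])
    for y in(-.06,.055): print((np.array([.5505,.2837])+R@[0,y]).round(4))
E
python3 go.py .562 .225 .205
```

```text
[0.5622 0.2248]
[0.5398 0.3377]
t 3.43 pos [ 0.6312 -0.2264  0.2121] h 16.38 q6 0.812 w 0.0522 F [ 0.4 -0.9 -1.2] tilt [ 0.01   -0.0057]
shares [ 0.0811 -0.6035  0.0051] twist
```

Emit:
apply_moves:
  deltas:
    - {"x": 0.0058,"y": -0.02,"z": 0,"twist": 0}
    - {"x": 0.0058,"y": -0.045,"z": 0,"twist": 0}
    - {"x": 0.0058,"y": -0.045,"z": 0,"twist": 0}
    - {"x": 0.0058,"y": -0.045,"z": 0,"twist": 0}
    - {"x": 0.0058,"y": -0.045,"z": 0,"twist": 0}
    - {"x": 0.0058,"y": -0.045,"z": 0,"twist": 0}
    - {"x": 0.0058,"y": -0.045,"z": 0,"twist": 0}
    - {"x": 0.0058,"y": -0.045,"z": 0,"twist": 0}
    - {"x": 0.0058,"y": -0.045,"z": 0,"twist": 0}
    - {"x": 0.0058,"y": -0.045,"z": 0,"twist": 0}
    - {"x": 0.0058,"y": -0.045,"z": 0,"twist": 0}
    - {"x": 0.0058,"y": -0.045,"z": 0,"twist": 0}
    - {"x": 0.0058,"y": -0.045,"z": 0,"twist": 0}
    - {"x": 0.0058,"y": -0.043,"z": 0,"twist": 0}
    - {"x": 0,"y": 0,"z": 0,"twist": 0}
    - {"x": 0,"y": 0,"z": 0,"twist": 0}
    - {"x": 0,"y": 0,"z": 0,"twist": 0}
    - {"x": 0,"y": 0,"z": 0,"twist": 0}

```text
time_s: 4.93
tcp_pos: [0.5581, 0.2256, 0.2039]
eef_rot: [[0.96, 0.281, -0.003], [0.281, -0.96, -0.001], [-0.003, 0.0, -1.0]]
contact_force: [0.3, -0.1, -1.9]
gripper_width: 0.0523
grasp_force: 30.0
```

```bash
python3 go.py .562 .225 .067
```

```text
t 4.93 pos [0.5581 0.2256 0.2039] h 16.32 q6 1.527 w 0.0523 F [ 0.3 -0.1 -1.9] tilt [-0.0029 -0.0012]
shares [0.0054 0.0021 0.1826] twist
```

Emit:
apply_moves:
  deltas:
    - {"x": 0.003,"y": 0.001,"z": 0.03,"twist": 0}
    - {"x": 0,"y": 0,"z": 0.03,"twist": 0}
    - {"x": 0,"y": 0,"z": 0.03,"twist": 0}
    - {"x": 0,"y": 0,"z": 0.03,"twist": 0}
    - {"x": 0,"y": 0,"z": 0.02,"twist": 0}
    - {"x": 0,"y": 0,"z": 0.015,"twist": 0}
    - {"x": 0,"y": 0,"z": 0.01,"twist": 0}
    - {"x": 0,"y": 0,"z": 0.005,"twist": 0}
    - {"x": 0,"y": 0,"z": 0.005,"twist": 0}
    - {"x": 0,"y": 0,"z": 0.003,"twist": 0}
    - {"x": 0,"y": 0,"z": 0,"twist": 0}
    - {"x": 0,"y": 0,"z": 0,"twist": 0}
    - {"x": 0,"y": 0,"z": 0,"twist": 0}
    - {"x": 0,"y": 0,"z": 0,"twist": 0}

```text
time_s: 6.1
tcp_pos: [0.5618, 0.2267, 0.073]
eef_rot: [[0.959, 0.282, 0.001], [0.282, -0.959, 0.0], [0.001, 0.0, -1.0]]
contact_force: [-0.4, 0.1, -1.8]
gripper_width: 0.0519
grasp_force: 30.0
```

```bash
python3 go.py .562 .225 .066
```

```text
t 6.1 pos [0.5618 0.2267 0.073 ] h 16.39 q6 1.526 w 0.0519 F [-0.4  0.1 -1.8] tilt [0.0013 0.0003]
shares [-0.0004  0.0023  0.0093] twist
```

Emit:
apply_moves:
  deltas:
    - {"x": 0,"y": 0,"z": 0.003,"twist": 0}
    - {"x": 0,"y": 0,"z": 0.003,"twist": 0}
    - {"x": 0,"y": 0,"z": 0.002,"twist": 0}
    - {"x": 0,"y": 0,"z": 0.0015,"twist": 0}
    - {"x": 0,"y": 0,"z": 0,"twist": 0}
    - {"x": 0,"y": 0,"z": 0,"twist": 0}
    - {"x": 0,"y": 0,"z": 0,"twist": 0}

```text
time_s: 6.68
tcp_pos: [0.5617, 0.2266, 0.0661]
eef_rot: [[0.959, 0.282, 0.001], [0.282, -0.959, 0.0], [0.001, -0.0, -1.0]]
contact_force: [-2.2, -0.8, 4.9]
gripper_width: 0.0522
grasp_force: 30.0
```

Emit:
apply_moves:
  deltas:
    - {"x": 0,"y": 0,"z": 0,"twist": 0}
    - {"x": 0,"y": 0,"z": 0,"twist": 0}
    - {"x": 0,"y": 0,"z": 0,"twist": 0}
    - {"x": 0,"y": 0,"z": 0,"twist": 0}
    - {"x": 0,"y": 0,"z": 0,"twist": 0}
    - {"x": 0,"y": 0,"z": 0,"twist": 0}
    - {"x": 0,"y": 0,"z": 0,"twist": 0}
    - {"x": 0,"y": 0,"z": -0.01,"twist": 0}
    - {"x": 0,"y": 0,"z": -0.035,"twist": 0}
    - {"x": 0,"y": 0,"z": -0.045,"twist": 0}
    - {"x": 0,"y": 0,"z": -0.045,"twist": 0}
    - {"x": 0,"y": 0,"z": -0.045,"twist": 0}
    - {"x": 0,"y": 0,"z": 0,"twist": 0}
  claw: 1

```text
time_s: 7.77
tcp_pos: [0.5665, 0.2279, 0.21]
eef_rot: [[0.959, 0.282, 0.016], [0.282, -0.959, 0.004], [0.016, 0.001, -1.0]]
contact_force: [0.5, 0.4, 1.2]
gripper_width: 0.0941
grasp_force: 0.0
```

```bash
python3 go.py .5401 -.382 .205 -5.5
```

```text
t 7.77 pos [0.5665 0.2279 0.21  ] h 16.38 q6 1.526 w 0.0941 F [0.5 0.4 1.2] tilt [0.0159 0.004 ]
shares [-0.2632  0.7702  0.0029] twist [np.float64(0.2432), np.float64(-3.7568), np.float64(0.2432)]
```

Emit:
apply_moves:
  deltas:
    - {"x": -0.0153,"y": 0.0453,"z": 0,"twist": 0}
    - {"x": -0.0153,"y": 0.0453,"z": 0,"twist": 0}
    - {"x": -0.0153,"y": 0.0453,"z": 0,"twist": 0}
    - {"x": -0.0153,"y": 0.0453,"z": 0,"twist": 0}
    - {"x": -0.0153,"y": 0.0453,"z": 0,"twist": 0}
    - {"x": -0.0153,"y": 0.0453,"z": 0,"twist": 0}
    - {"x": -0.0153,"y": 0.0453,"z": 0,"twist": 0}
    - {"x": -0.0153,"y": 0.0453,"z": 0,"twist": 0}
    - {"x": -0.0153,"y": 0.0453,"z": 0,"twist": 0}
    - {"x": -0.0153,"y": 0.0453,"z": 0,"twist": 0}
    - {"x": -0.0153,"y": 0.0453,"z": 0,"twist": 0}
    - {"x": -0.0153,"y": 0.0453,"z": 0,"twist": 0}
    - {"x": -0.0153,"y": 0.0453,"z": 0,"twist": 0}
    - {"x": -0.0153,"y": 0.0453,"z": 0,"twist": 0}
    - {"x": -0.0153,"y": 0.0453,"z": 0,"twist": 0}
    - {"x": -0.0153,"y": 0.0453,"z": 0,"twist": 0}
    - {"x": -0.0153,"y": 0.0453,"z": 0,"twist": 0}

```text
time_s: 9.18
tcp_pos: [0.5366, -0.3844, 0.2003]
eef_rot: [[0.959, 0.282, 0.0], [0.282, -0.959, -0.0], [0.0, 0.0, -1.0]]
contact_force: [0.7, 0.7, 0.4]
gripper_width: 0.0939
grasp_force: 0.0
```

Emit:
apply_moves:
  deltas:
    - {"x": 0,"y": 0,"z": 0,"twist": 0.061}
    - {"x": 0,"y": 0,"z": 0,"twist": 0.061}
    - {"x": 0,"y": 0,"z": 0,"twist": 0.061}
    - {"x": 0,"y": 0,"z": 0,"twist": 0.061}
    - {"x": 0,"y": 0,"z": 0,"twist": 0}
    - {"x": 0,"y": 0,"z": 0,"twist": 0}

```text
time_s: 9.68
tcp_pos: [0.5369, -0.3826, 0.2001]
eef_rot: [[0.995, -0.095, -0.0], [-0.095, -0.995, 0.0], [-0.0, -0.0, -1.0]]
contact_force: [0.0, -0.3, -0.1]
gripper_width: 0.0941
grasp_force: 0.0
```

```bash
python3 go.py .5401 -.382 .05 -5.5
```

```text
t 9.68 pos [ 0.5369 -0.3826  0.2001] h -5.45 q6 0.916 w 0.0941 F [ 0.  -0.3 -0.1] tilt [-0.      0.0001]
shares [ 0.0042 -0.0012  0.2002] twist [np.float64(0.0006), np.float64(-3.9994), np.float64(0.0006)]
```

Emit:
apply_moves:
  deltas:
    - {"x": 0.0042,"y": -0.001,"z": 0.04,"twist": 0}
    - {"x": 0,"y": 0,"z": 0.04,"twist": 0}
    - {"x": 0,"y": 0,"z": 0.04,"twist": 0}
    - {"x": 0,"y": 0,"z": 0.04,"twist": 0}
    - {"x": 0,"y": 0,"z": 0.025,"twist": 0}
    - {"x": 0,"y": 0,"z": 0.015,"twist": 0}
    - {"x": 0,"y": 0,"z": 0,"twist": 0}
    - {"x": 0,"y": 0,"z": 0,"twist": 0}

```text
time_s: 10.35
tcp_pos: [0.5404, -0.3822, 0.0503]
eef_rot: [[0.995, -0.096, -0.0], [-0.096, -0.995, 0.0], [-0.0, -0.0, -1.0]]
contact_force: [-0.1, -0.4, -0.9]
gripper_width: 0.094
grasp_force: 0.0
```

Emit:
apply_moves:
  deltas:
    - {"x": 0,"y": 0,"z": 0,"twist": 0}
    - {"x": 0,"y": 0,"z": 0,"twist": 0}
    - {"x": 0,"y": 0,"z": 0,"twist": 0}
    - {"x": 0,"y": 0,"z": 0,"twist": 0}
    - {"x": 0,"y": 0,"z": 0,"twist": 0}
    - {"x": 0,"y": 0,"z": 0,"twist": 0}
    - {"x": 0,"y": 0,"z": 0,"twist": 0}
    - {"x": 0,"y": 0,"z": 0,"twist": 0}
    - {"x": 0,"y": 0,"z": 0,"twist": 0}
    - {"x": 0,"y": 0,"z": 0,"twist": 0}
  claw: -1

```text
time_s: 11.18
tcp_pos: [0.5402, -0.3819, 0.0501]
eef_rot: [[0.995, -0.097, -0.0], [-0.097, -0.995, 0.001], [-0.0, -0.001, -1.0]]
contact_force: [-0.4, 1.3, 0.4]
gripper_width: 0.0401
grasp_force: 29.9
```

Emit:
apply_moves:
  deltas:
    - {"x": 0,"y": 0,"z": -0.02,"twist": 0}
    - {"x": 0,"y": 0,"z": -0.04,"twist": 0}
    - {"x": 0,"y": 0,"z": -0.04,"twist": 0}
    - {"x": 0,"y": 0,"z": -0.04,"twist": 0}
    - {"x": 0,"y": 0,"z": -0.04,"twist": 0}
    - {"x": 0,"y": 0,"z": -0.03,"twist": 0}
    - {"x": 0,"y": 0,"z": 0,"twist": 0}
    - {"x": 0,"y": 0,"z": 0,"twist": 0}
    - {"x": 0,"y": 0,"z": 0,"twist": 0}

```text
time_s: 11.93
tcp_pos: [0.5392, -0.3814, 0.2052]
eef_rot: [[0.995, -0.097, -0.003], [-0.097, -0.995, 0.002], [-0.003, -0.002, -1.0]]
contact_force: [-0.3, -0.5, -1.9]
gripper_width: 0.04
grasp_force: 29.9
```

```bash
python3 go.py .54 .336 .205
```

```text
t 11.93 pos [ 0.5392 -0.3814  0.2052] h -5.59 q6 0.922 w 0.04 F [-0.3 -0.5 -1.9] tilt [-0.0027  0.0024]
shares [-0.0921 -0.9521  0.0026] twist
```

Emit:
apply_moves:
  deltas:
    - {"x": -0.0046,"y": -0.025,"z": 0,"twist": 0}
    - {"x": -0.0046,"y": -0.05,"z": 0,"twist": 0}
    - {"x": -0.0046,"y": -0.05,"z": 0,"twist": 0}
    - {"x": -0.0046,"y": -0.05,"z": 0,"twist": 0}
    - {"x": -0.0046,"y": -0.05,"z": 0,"twist": 0}
    - {"x": -0.0046,"y": -0.05,"z": 0,"twist": 0}
    - {"x": -0.0046,"y": -0.05,"z": 0,"twist": 0}
    - {"x": -0.0046,"y": -0.05,"z": 0,"twist": 0}
    - {"x": -0.0046,"y": -0.05,"z": 0,"twist": 0}
    - {"x": -0.0046,"y": -0.05,"z": 0,"twist": 0}
    - {"x": -0.0046,"y": -0.05,"z": 0,"twist": 0}
    - {"x": -0.0046,"y": -0.05,"z": 0,"twist": 0}
    - {"x": -0.0046,"y": -0.05,"z": 0,"twist": 0}
    - {"x": -0.0046,"y": -0.05,"z": 0,"twist": 0}
    - {"x": -0.0046,"y": -0.05,"z": 0,"twist": 0}
    - {"x": -0.0046,"y": -0.05,"z": 0,"twist": 0}
    - {"x": -0.0046,"y": -0.05,"z": 0,"twist": 0}
    - {"x": -0.0046,"y": -0.05,"z": 0,"twist": 0}
    - {"x": -0.0046,"y": -0.05,"z": 0,"twist": 0}
    - {"x": -0.0046,"y": -0.026,"z": 0,"twist": 0}

```text
time_s: 13.6
tcp_pos: [0.5385, 0.3377, 0.2036]
eef_rot: [[0.996, -0.094, -0.006], [-0.094, -0.996, -0.001], [-0.005, 0.001, -1.0]]
contact_force: [0.0, 0.4, -1.1]
gripper_width: 0.04
grasp_force: 29.9
```

Emit:
apply_moves:
  deltas:
    - {"x": 0,"y": 0,"z": 0,"twist": 0}
    - {"x": 0,"y": 0,"z": 0,"twist": 0}
    - {"x": 0,"y": 0,"z": 0,"twist": 0}
    - {"x": 0,"y": 0,"z": 0,"twist": 0}

```text
time_s: 13.93
tcp_pos: [0.5405, 0.3327, 0.2061]
eef_rot: [[0.995, -0.099, -0.002], [-0.099, -0.995, -0.002], [-0.002, 0.002, -1.0]]
contact_force: [0.5, -0.0, -1.0]
gripper_width: 0.0404
grasp_force: 29.9
```

```bash
python3 go.py .54 .336 .068
```

```text
t 13.93 pos [0.5405 0.3327 0.2061] h -5.67 q6 2.086 w 0.0404 F [ 0.5 -0.  -1. ] tilt [-0.0023 -0.0016]
shares [-0.0007 -0.0046  0.1842] twist
```

Emit:
apply_moves:
  deltas:
    - {"x": 0,"y": -0.003,"z": 0.03,"twist": 0}
    - {"x": 0,"y": 0,"z": 0.03,"twist": 0}
    - {"x": 0,"y": 0,"z": 0.03,"twist": 0}
    - {"x": 0,"y": 0,"z": 0.03,"twist": 0}
    - {"x": 0,"y": 0,"z": 0.025,"twist": 0}
    - {"x": 0,"y": 0,"z": 0.015,"twist": 0}
    - {"x": 0,"y": 0,"z": 0.01,"twist": 0}
    - {"x": 0,"y": 0,"z": 0.005,"twist": 0}
    - {"x": 0,"y": 0,"z": 0.003,"twist": 0}
    - {"x": 0,"y": 0,"z": 0.003,"twist": 0}
    - {"x": 0,"y": 0,"z": 0,"twist": 0}
    - {"x": 0,"y": 0,"z": 0,"twist": 0}
    - {"x": 0,"y": 0,"z": 0,"twist": 0}
    - {"x": 0,"y": 0,"z": 0,"twist": 0}

```text
time_s: 15.1
tcp_pos: [0.5416, 0.3369, 0.0726]
eef_rot: [[0.995, -0.097, 0.001], [-0.097, -0.995, 0.001], [0.001, -0.001, -1.0]]
contact_force: [0.2, -1.8, -1.8]
gripper_width: 0.0398
grasp_force: 29.9
```

Emit:
apply_moves:
  deltas:
    - {"x": 0,"y": 0,"z": 0.003,"twist": 0}
    - {"x": 0,"y": 0,"z": 0.003,"twist": 0}
    - {"x": 0,"y": 0,"z": 0.0015,"twist": 0}
    - {"x": 0,"y": 0,"z": 0.001,"twist": 0}
    - {"x": 0,"y": 0,"z": 0,"twist": 0}
    - {"x": 0,"y": 0,"z": 0,"twist": 0}
    - {"x": 0,"y": 0,"z": 0,"twist": 0}

```text
time_s: 15.68
tcp_pos: [0.5414, 0.337, 0.0669]
eef_rot: [[0.995, -0.097, 0.001], [-0.097, -0.995, 0.0], [0.001, -0.001, -1.0]]
contact_force: [-2.9, -0.8, 3.8]
gripper_width: 0.0398
grasp_force: 30.0
```

Emit:
apply_moves:
  deltas:
    - {"x": 0,"y": 0,"z": 0,"twist": 0}
    - {"x": 0,"y": 0,"z": 0,"twist": 0}
    - {"x": 0,"y": 0,"z": 0,"twist": 0}
    - {"x": 0,"y": 0,"z": 0,"twist": 0}
    - {"x": 0,"y": 0,"z": 0,"twist": 0}
    - {"x": 0,"y": 0,"z": 0,"twist": 0}
    - {"x": 0,"y": 0,"z": 0,"twist": 0}
    - {"x": 0,"y": 0,"z": -0.01,"twist": 0}
    - {"x": 0,"y": 0,"z": -0.035,"twist": 0}
    - {"x": 0,"y": 0,"z": -0.045,"twist": 0}
    - {"x": 0,"y": 0,"z": -0.045,"twist": 0}
    - {"x": 0,"y": 0,"z": -0.045,"twist": 0}
    - {"x": 0,"y": 0,"z": 0,"twist": 0}
  claw: 0.9

```text
time_s: 16.77
tcp_pos: [0.546, 0.3389, 0.2108]
eef_rot: [[0.995, -0.097, 0.015], [-0.097, -0.995, 0.007], [0.014, -0.008, -1.0]]
contact_force: [0.5, -0.2, 2.6]
gripper_width: 0.089
grasp_force: 0.0
```

```bash
python3 go.py .665 -.022 .15 190
```

```text
t 16.77 pos [0.546  0.3389 0.2108] h -5.58 q6 2.089 w 0.089 F [ 0.5 -0.2  2.6] tilt [0.0152 0.0068]
shares [0.2035 0.4641 0.0801] twist [np.float64(1.8269), np.float64(-2.1731), np.float64(1.8269)]
```

Emit:
apply_moves:
  deltas:
    - {"x": 0.02,"y": 0.046,"z": 0,"twist": 0}
    - {"x": 0.02,"y": 0.046,"z": 0,"twist": 0}
    - {"x": 0.02,"y": 0.046,"z": 0,"twist": 0}
    - {"x": 0.02,"y": 0.046,"z": 0,"twist": 0}
    - {"x": 0,"y": 0,"z": 0,"twist": -0.075}
    - {"x": 0,"y": 0,"z": 0,"twist": -0.075}
    - {"x": 0,"y": 0,"z": 0,"twist": -0.075}
    - {"x": 0,"y": 0,"z": 0,"twist": -0.075}
    - {"x": 0,"y": 0,"z": 0,"twist": -0.075}
    - {"x": 0,"y": 0,"z": 0,"twist": -0.075}
    - {"x": 0,"y": 0,"z": 0,"twist": -0.075}
    - {"x": 0,"y": 0,"z": 0,"twist": -0.075}
    - {"x": 0,"y": 0,"z": 0,"twist": -0.075}
    - {"x": 0,"y": 0,"z": 0,"twist": -0.075}
    - {"x": 0,"y": 0,"z": 0,"twist": -0.075}
    - {"x": 0,"y": 0,"z": 0,"twist": -0.075}
    - {"x": 0,"y": 0,"z": 0,"twist": -0.075}
    - {"x": 0,"y": 0,"z": 0,"twist": -0.075}
    - {"x": 0,"y": 0,"z": 0,"twist": -0.075}

```text
time_s: 18.35
tcp_pos: [0.5873, 0.1934, 0.2006]
eef_rot: [[-0.105, 0.995, 0.0], [0.995, 0.105, -0.0], [-0.0, 0.0, -1.0]]
contact_force: [-0.2, 0.6, -0.3]
gripper_width: 0.0891
grasp_force: 0.0
```

Emit:
apply_moves:
  deltas:
    - {"x": 0,"y": 0,"z": 0,"twist": -0.075}
    - {"x": 0,"y": 0,"z": 0,"twist": -0.075}
    - {"x": 0,"y": 0,"z": 0,"twist": -0.075}
    - {"x": 0,"y": 0,"z": 0,"twist": -0.075}
    - {"x": 0,"y": 0,"z": 0,"twist": -0.075}
    - {"x": 0,"y": 0,"z": 0,"twist": -0.075}
    - {"x": 0,"y": 0,"z": 0,"twist": -0.075}
    - {"x": 0,"y": 0,"z": 0,"twist": -0.075}
    - {"x": 0,"y": 0,"z": 0,"twist": -0.075}
    - {"x": 0,"y": 0,"z": 0,"twist": -0.075}
    - {"x": 0,"y": 0,"z": 0,"twist": -0.075}
    - {"x": 0,"y": 0,"z": 0,"twist": -0.075}
    - {"x": 0,"y": 0,"z": 0,"twist": -0.075}
    - {"x": 0,"y": 0,"z": 0,"twist": -0.073}
    - {"x": 0,"y": 0,"z": 0,"twist": 0}
    - {"x": 0,"y": 0,"z": 0,"twist": 0}

```text
time_s: 19.68
tcp_pos: [0.5874, 0.1934, 0.2006]
eef_rot: [[-0.985, -0.17, 0.0], [-0.17, 0.985, 0.0], [-0.0, 0.0, -1.0]]
contact_force: [-0.2, -0.4, -0.4]
gripper_width: 0.0893
grasp_force: 0.0
```

```bash
python3 go.py .665 -.022 .15 190; python3 - <<'E'
from workcell import imaging
import cv2,numpy as np
t=imaging.snapshot("top")["pixels"][:,:,::-1];s=imaging.snapshot("scene")["pixels"][:,:,::-1]
r=lambda c,k:cv2.resize(c,None,fx=k,fy=k,interpolation=cv2.INTER_CUBIC)
o=np.zeros((600,800,3),np.uint8)
a=r(t[140:250,130:250],4);o[:440,:480]=a
b=r(s[215:265,275:320],7);o[:350,480:795]=b
c=r(t[140:175,275:310],7);o[350:595,480:725]=c
cv2.imwrite("pics/c3.png",o)
E
```

```text
t 19.68 pos [0.5874 0.1934 0.2006] h -170.19 q6 -1.564 w 0.0893 F [-0.2 -0.4 -0.4] tilt [0.     0.0001]
shares [-0.0531 -0.3006  0.0675] twist [np.float64(-0.0021), np.float64(-0.0021), np.float64(3.9979)]
```

View pics/c3.png

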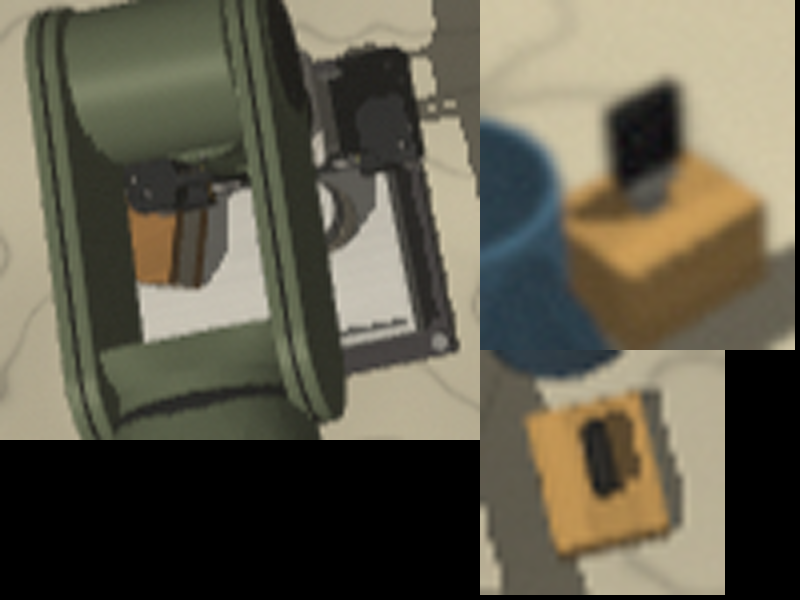

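The carton and can stand upright in the tray. The key is in its block, at about (292,155.5) in the top camera. Next I move above it.

```bash
python3 go.py .6655 -.0235 .12 190.5
```

```text
t 19.78 pos [0.5874 0.1934 0.2006] h -170.14 q6 -1.565 w 0.0892 F [ 0.1 -0.2  0.2] tilt [0.0001 0.    ]
shares [-0.0531 -0.3028  0.1075] twist [np.float64(-0.0071), np.float64(-0.0071), np.float64(3.9929)]
```

Emit:
apply_moves:
  deltas:
    - {"x": -0.0066,"y": -0.0379,"z": 0,"twist": -0.007}
    - {"x": -0.0066,"y": -0.0379,"z": 0,"twist": 0}
    - {"x": -0.0066,"y": -0.0379,"z": 0,"twist": 0}
    - {"x": -0.0066,"y": -0.0379,"z": 0,"twist": 0}
    - {"x": -0.0066,"y": -0.0379,"z": 0,"twist": 0}
    - {"x": -0.0066,"y": -0.0379,"z": 0,"twist": 0}
    - {"x": -0.0066,"y": -0.0379,"z": 0,"twist": 0}
    - {"x": -0.0066,"y": -0.0375,"z": 0,"twist": 0}
    - {"x": 0,"y": 0,"z": 0.035,"twist": 0}
    - {"x": 0,"y": 0,"z": 0.035,"twist": 0}
    - {"x": 0,"y": 0,"z": 0.035,"twist": 0}
    - {"x": 0,"y": 0,"z": 0,"twist": 0}
    - {"x": 0,"y": 0,"z": 0,"twist": 0}
    - {"x": 0,"y": 0,"z": 0,"twist": 0}
  claw: 0

```text
time_s: 20.95
tcp_pos: [0.6688, -0.0226, 0.1232]
eef_rot: [[-0.983, -0.184, 0.002], [-0.184, 0.983, -0.0], [-0.002, -0.001, -1.0]]
contact_force: [0.6, 0.7, 0.6]
gripper_width: 0.0471
grasp_force: 0.0
```

```bash
python3 go.py .6655 -.0235 .052 190.5
```

```text
t 20.95 pos [ 0.6688 -0.0226  0.1232] h -169.41 q6 -1.919 w 0.0471 F [0.6 0.7 0.6] tilt [ 0.002  -0.0003]
shares [ 0.0048 -0.0003  0.095 ] twist [np.float64(0.001), np.float64(-3.999), np.float64(0.001)]
```

Emit:
apply_moves:
  deltas:
    - {"x": 0.0048,"y": 0,"z": 0.03,"twist": 0}
    - {"x": 0,"y": 0,"z": 0.03,"twist": 0}
    - {"x": 0,"y": 0,"z": 0.02,"twist": 0}
    - {"x": 0,"y": 0,"z": 0.015,"twist": 0}
    - {"x": 0,"y": 0,"z": 0,"twist": 0}
    - {"x": 0,"y": 0,"z": 0,"twist": 0}
    - {"x": 0,"y": 0,"z": 0,"twist": 0}

```text
time_s: 21.53
tcp_pos: [0.6661, -0.0234, 0.0527]
eef_rot: [[-0.983, -0.184, 0.004], [-0.184, 0.983, -0.001], [-0.004, -0.001, -1.0]]
contact_force: [-0.4, -0.5, 0.4]
gripper_width: 0.047
grasp_force: 0.0
```

Emit:
apply_moves:
  deltas:
    - {"x": 0,"y": 0,"z": 0,"twist": 0}
    - {"x": 0,"y": 0,"z": 0,"twist": 0}
    - {"x": 0,"y": 0,"z": 0,"twist": 0}
    - {"x": 0,"y": 0,"z": 0,"twist": 0}
    - {"x": 0,"y": 0,"z": 0,"twist": 0}
    - {"x": 0,"y": 0,"z": 0,"twist": 0}
    - {"x": 0,"y": 0,"z": 0,"twist": 0}
  claw: -1

```text
time_s: 22.12
tcp_pos: [0.664, -0.0213, 0.0503]
eef_rot: [[-0.983, -0.184, -0.001], [-0.184, 0.983, 0.003], [0.0, 0.004, -1.0]]
contact_force: [0.0, 4.6, 2.0]
gripper_width: 0.0096
grasp_force: 30.0
```

```bash
python3 go.py .6655 -.0235 .052 190.5; python3 - <<'E'
from workcell import arm
s=arm.state();print(s["ft_torque"],s["grasp_force"])
E
```

```text
t 22.12 pos [ 0.664  -0.0213  0.0503] h -169.4 q6 -1.921 w 0.0096 F [0.  4.6 2. ] tilt [-0.0008  0.0035]
shares [-0.0015 -0.0032 -0.0023] twist [np.float64(0.0012), np.float64(-3.9988), np.float64(0.0012)]
[ 1.11438846 -0.16813239  0.02293998] 29.977590143680573
```

Emit:
apply_moves:
  deltas:
    - {"x": 0,"y": 0,"z": -0.01,"twist": 0}
    - {"x": 0,"y": 0,"z": -0.02,"twist": 0}
    - {"x": 0,"y": 0,"z": -0.03,"twist": 0}
    - {"x": 0,"y": 0,"z": -0.04,"twist": 0}
    - {"x": 0,"y": 0,"z": -0.03,"twist": 0}
    - {"x": 0,"y": 0,"z": 0,"twist": 0}
    - {"x": 0,"y": 0,"z": 0,"twist": 0}
    - {"x": 0,"y": 0,"z": 0,"twist": 0}

```text
time_s: 22.78
tcp_pos: [0.6636, -0.0236, 0.147]
eef_rot: [[-0.983, -0.184, -0.002], [-0.184, 0.983, -0.0], [0.002, -0.0, -1.0]]
contact_force: [0.2, -0.3, -0.8]
gripper_width: 0.0099
grasp_force: 30.0
```

```bash
python3 go.py .465 -.054 .145 192
```

```text
t 22.78 pos [ 0.6636 -0.0236  0.147 ] h -169.39 q6 -1.921 w 0.0099 F [ 0.2 -0.3 -0.8] tilt [-0.0016 -0.0004]
shares [0.2677 0.0088 0.0031] twist [np.float64(-0.0155), np.float64(-0.0155), np.float64(3.9845)]
```

Emit:
apply_moves:
  deltas:
    - {"x": 0.03,"y": 0.001,"z": 0,"twist": -0.0155}
    - {"x": 0.045,"y": 0.0015,"z": 0,"twist": 0}
    - {"x": 0.045,"y": 0.0015,"z": 0,"twist": 0}
    - {"x": 0.045,"y": 0.0015,"z": 0,"twist": 0}
    - {"x": 0.045,"y": 0.0015,"z": 0,"twist": 0}
    - {"x": 0.035,"y": 0.001,"z": 0,"twist": 0}
    - {"x": 0.0225,"y": 0.001,"z": 0.02,"twist": 0}
    - {"x": 0,"y": 0,"z": 0,"twist": 0}
    - {"x": 0,"y": 0,"z": 0,"twist": 0}
    - {"x": 0,"y": 0,"z": 0,"twist": 0}
    - {"x": 0,"y": 0,"z": 0,"twist": 0}

```text
time_s: 23.7
tcp_pos: [0.4681, -0.058, 0.1333]
eef_rot: [[-0.978, -0.208, 0.001], [-0.208, 0.978, -0.0], [-0.001, -0.0, -1.0]]
contact_force: [0.3, -0.2, -0.2]
gripper_width: 0.0097
grasp_force: 30.0
```

```bash
python3 go.py .465 -.054 .122 192; python3 - <<'E'
from workcell import imaging
import cv2,numpy as np
s=imaging.snapshot("scene")["pixels"][:,:,::-1]
x,y,w,h,k=325,140,75,70,8
o=cv2.resize(s[y:y+h,x:x+w],None,fx=k,fy=k,interpolation=cv2.INTER_CUBIC)
for i in range(0,w,10): cv2.putText(o,str(x+i),(i*k,10),0,.4,(0,0,255),1)
for i in range(0,h,10): cv2.putText(o,str(y+i),(0,i*k+4),0,.4,(0,0,255),1)
cv2.imwrite("pics/c4.png",o)
E
```

```text
t 23.7 pos [ 0.4681 -0.058   0.1333] h -167.97 q6 -2.088 w 0.0097 F [ 0.3 -0.2 -0.2] tilt [ 0.001  -0.0002]
shares [0.003  0.0061 0.0151] twist [np.float64(0.0003), np.float64(-3.9997), np.float64(0.0003)]
```

View pics/c4.png

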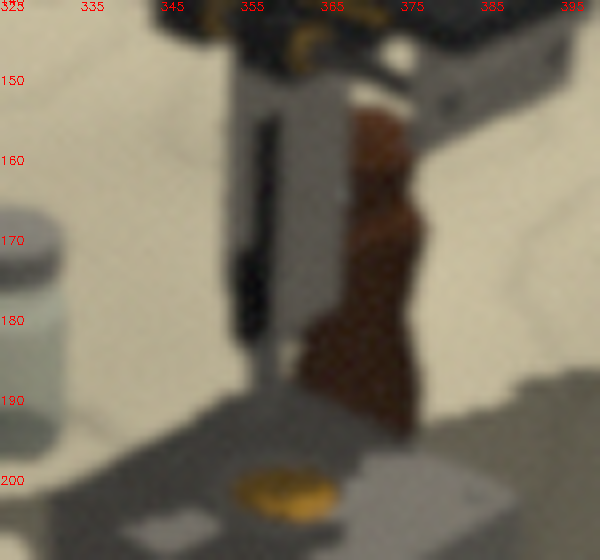

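The key is held. Its blade runs from about (358.5,184) to the tip at (358,188.5), and the brass plug centre is at about (361,201.6). I'll compare these with the expected projections.

```bash
python3 - <<'E'
from h import *
t=np.array([.4681,-.058]);X=np.array([-.978,-.208]);Y=np.array([-.208,.978])
for z in(.0,.030,.035,.0373,.067):print("key z",z,p([*t,.096+z]).round(2),"per mm X",(p([*(t+.001*X),.096+z])-p([*t,.096+z])).round(2),"Y",(p([*(t+.001*Y),.096+z])-p([*t,.096+z])).round(2))
for c in((.4654,-.0538),(.4638,-.0548)):print("plug",p([*c,.07]).round(2))
print("world from scene plug 361,201.6",w(361,201.6,.07,"scene"), "tip", w(358,188.3,.096,"scene"))
s=C["top"]["pixels"]
import cv2
hsv=cv2.cvtColor(s,cv2.COLOR_RGB2HSV)[205:245,285:325]
m=((hsv[...,0]>12)&(hsv[...,0]<28)&(hsv[...,1]>150)).astype(np.uint8);hull=cv2.convexHull(cv2.findNonZero(m));M=cv2.moments(hull);c=(285+M["m10"]/M["m00"],205+M["m01"]/M["m00"]);print("top plug",m.sum(),c,w(*c,.07))
s=C["scene"]["pixels"];hsv=cv2.cvtColor(s,cv2.COLOR_RGB2HSV)[190:212,345:378]
m=((hsv[...,0]>12)&(hsv[...,0]<28)&(hsv[...,1]>150)).astype(np.uint8);hull=cv2.convexHull(cv2.findNonZero(m));M=cv2.moments(hull);c=(345+M["m10"]/M["m00"],190+M["m01"]/M["m00"]);print("scene plug",m.sum(),c,w(*c,.07,"scene"))
E
```

```text
key z 0.0 [358.42 191.86] per mm X [ 0.26 -0.14] Y [0.29 0.14]
key z 0.03 [358.9  181.84] per mm X [ 0.26 -0.14] Y [0.29 0.14]
key z 0.035 [358.98 180.14] per mm X [ 0.26 -0.14] Y [0.29 0.14]
key z 0.0373 [359.02 179.36] per mm X [ 0.26 -0.13] Y [0.29 0.14]
key z 0.067 [359.52 169.05] per mm X [ 0.27 -0.13] Y [0.3  0.13]
plug [359.79 200.74]
plug [360.06 200.39]
world from scene plug 361,201.6 [ 0.46519158 -0.04869773] tip [ 0.4584038  -0.07329657]
top plug 103 (302.9174917491749, 223.72277227722773) [ 0.4668595  -0.05190217]
scene plug 52 (363.5187376725838, 198.7731755424063) [ 0.45133796 -0.05639403]
```

```bash
python3 go.py .4633 -.0529 .112 192.2
```

```text
t 23.75 pos [ 0.4682 -0.058   0.1335] h -167.96 q6 -2.088 w 0.0098 F [ 0.1 -0.  -0.2] tilt [ 0.0011 -0.0003]
shares [0.005  0.008  0.0286] twist [np.float64(-0.0018), np.float64(-0.0018), np.float64(3.9982)]
```

Emit:
apply_moves:
  deltas:
    - {"x": 0.005,"y": 0.008,"z": 0.01,"twist": -0.0018}
    - {"x": 0,"y": 0,"z": 0.01,"twist": 0}
    - {"x": 0,"y": 0,"z": 0.0086,"twist": 0}
    - {"x": 0,"y": 0,"z": 0,"twist": 0}
    - {"x": 0,"y": 0,"z": 0,"twist": 0}
    - {"x": 0,"y": 0,"z": 0,"twist": 0}
    - {"x": 0,"y": 0,"z": 0,"twist": 0}

```text
time_s: 24.33
tcp_pos: [0.4621, -0.0529, 0.1118]
eef_rot: [[-0.978, -0.211, 0.001], [-0.211, 0.978, -0.0], [-0.001, -0.0, -1.0]]
contact_force: [-0.3, 0.0, -0.7]
gripper_width: 0.0096
grasp_force: 30.0
```

Emit:
apply_moves:
  deltas:
    - {"x": 0,"y": 0,"z": 0.003,"twist": 0}
    - {"x": 0,"y": 0,"z": 0.003,"twist": 0}
    - {"x": 0,"y": 0,"z": 0.003,"twist": 0}
    - {"x": 0,"y": 0,"z": 0.003,"twist": 0}
    - {"x": 0,"y": 0,"z": 0,"twist": 0}
    - {"x": 0,"y": 0,"z": 0,"twist": 0}

```text
time_s: 24.83
tcp_pos: [0.4615, -0.0527, 0.1023]
eef_rot: [[-0.978, -0.211, -0.001], [-0.211, 0.978, 0.0], [0.0, 0.0, -1.0]]
contact_force: [-1.0, 0.1, -0.6]
gripper_width: 0.0101
grasp_force: 30.0
```

```bash
python3 go.py .4633 -.0529 .100 192.2
```

```text
t 24.83 pos [ 0.4615 -0.0527  0.1023] h -167.82 q6 -2.084 w 0.0101 F [-1.   0.1 -0.6] tilt [-0.0005  0.0001]
shares [-0.0023 -0.0007  0.0031] twist [np.float64(-0.0003), np.float64(-0.0003), np.float64(3.9997)]
```

Emit:
apply_moves:
  deltas:
    - {"x": -0.001,"y": 0,"z": 0.002,"twist": 0}
    - {"x": -0.001,"y": 0,"z": 0.002,"twist": 0}
    - {"x": 0,"y": 0,"z": 0.002,"twist": 0}
    - {"x": 0,"y": 0,"z": 0,"twist": 0}
    - {"x": 0,"y": 0,"z": 0,"twist": 0}

```text
time_s: 25.25
tcp_pos: [0.463, -0.0524, 0.0979]
eef_rot: [[-0.978, -0.211, -0.0], [-0.211, 0.978, 0.0], [0.0, 0.0, -1.0]]
contact_force: [-1.1, -0.1, -0.7]
gripper_width: 0.01
grasp_force: 30.0
```

Emit:
apply_moves:
  deltas:
    - {"x": 0,"y": 0,"z": 0.003,"twist": 0}
    - {"x": 0,"y": 0,"z": 0.003,"twist": 0}
    - {"x": 0,"y": 0,"z": 0.002,"twist": 0}
    - {"x": 0,"y": 0,"z": 0,"twist": 0}
    - {"x": 0,"y": 0,"z": 0,"twist": 0}

```text
time_s: 25.67
tcp_pos: [0.4627, -0.0526, 0.0918]
eef_rot: [[-0.977, -0.211, -0.001], [-0.211, 0.977, -0.0], [0.001, -0.0, -1.0]]
contact_force: [-1.9, -1.0, 0.4]
gripper_width: 0.0096
grasp_force: 30.0
```

Emit:
apply_moves:
  deltas:
    - {"x": 0.0005,"y": 0,"z": 0.003,"twist": 0.02}
    - {"x": 0,"y": 0,"z": 0.003,"twist": -0.04}
    - {"x": 0,"y": 0,"z": 0.002,"twist": 0.04}
    - {"x": 0,"y": 0,"z": 0.002,"twist": -0.02}
    - {"x": 0,"y": 0,"z": 0,"twist": 0}
    - {"x": 0,"y": 0,"z": 0,"twist": 0}

```text
time_s: 26.17
tcp_pos: [0.4623, -0.0527, 0.0842]
eef_rot: [[-0.978, -0.21, -0.001], [-0.21, 0.978, -0.0], [0.001, -0.0, -1.0]]
contact_force: [-1.5, -1.7, 1.2]
gripper_width: 0.01
grasp_force: 30.0
```

```bash
python3 go.py .463 -.0526 .0773 192.2
```

```text
t 26.17 pos [ 0.4623 -0.0527  0.0842] h -167.85 q6 -2.082 w 0.01 F [-1.5 -1.7  1.2] tilt [-0.001  -0.0003]
shares [-0.0009 -0.0001  0.0092] twist [np.float64(-0.0005), np.float64(-0.0005), np.float64(3.9995)]
```

Emit:
apply_moves:
  deltas:
    - {"x": 0,"y": 0,"z": 0.003,"twist": 0.02}
    - {"x": 0,"y": 0,"z": 0.003,"twist": -0.04}
    - {"x": 0,"y": 0,"z": 0.003,"twist": 0.04}
    - {"x": 0,"y": 0,"z": 0.003,"twist": -0.02}
    - {"x": 0,"y": 0,"z": 0,"twist": 0}
    - {"x": 0,"y": 0,"z": 0,"twist": 0}

```text
time_s: 26.67
tcp_pos: [0.463, -0.0528, 0.0772]
eef_rot: [[-0.978, -0.211, -0.0], [-0.211, 0.978, -0.0], [0.0, -0.0, -1.0]]
contact_force: [-6.3, -0.9, 11.7]
gripper_width: 0.0097
grasp_force: 30.0
```

```bash
python3 go.py .463 -.0526 .0773 192.2; python3 - <<'E'
from workcell import imaging
import cv2,numpy as np
s=imaging.snapshot("scene")["pixels"][:,:,::-1]
x,y,w,h,k=325,140,75,70,8
o=cv2.resize(s[y:y+h,x:x+w],None,fx=k,fy=k,interpolation=cv2.INTER_CUBIC)
o=cv2.convertScaleAbs(o,alpha=1.6)
cv2.imwrite("pics/c5.png",o)
E
```

```text
t 26.67 pos [ 0.463  -0.0528  0.0772] h -167.85 q6 -2.082 w 0.0097 F [-6.3 -0.9 11.7] tilt [-0.0003 -0.0005]
shares [-0.0001  0.0003 -0.0002] twist [np.float64(-0.0005), np.float64(-0.0005), np.float64(3.9995)]
```

View pics/c5.png

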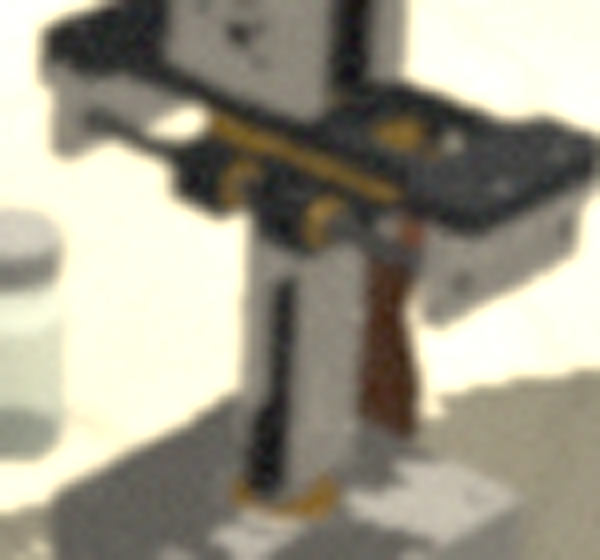

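The key looks seated down to its shoulder. I'll press a little more with a wiggle to confirm it has stopped.

Emit:
apply_moves:
  deltas:
    - {"x": 0.001,"y": 0,"z": 0.003,"twist": 0.03}
    - {"x": 0.001,"y": 0,"z": 0.002,"twist": -0.06}
    - {"x": 0,"y": 0,"z": 0,"twist": 0.06}
    - {"x": 0,"y": 0,"z": 0,"twist": -0.03}
    - {"x": 0,"y": 0,"z": 0,"twist": 0}
    - {"x": 0,"y": 0,"z": 0,"twist": 0}

```text
time_s: 27.22
tcp_pos: [0.4632, -0.0528, 0.0769]
eef_rot: [[-0.978, -0.211, 0.003], [-0.211, 0.978, 0.0], [-0.003, -0.0, -1.0]]
contact_force: [-11.8, 2.9, 31.9]
gripper_width: 0.0095
grasp_force: 30.0
```

```bash
python3 go.py .463 -.0526 .0773 192.2
```

```text
t 27.22 pos [ 0.4632 -0.0528  0.0769] h -167.83 q6 -2.084 w 0.0095 F [-11.8   2.9  31.9] tilt [0.0027 0.0001]
shares [ 0.0002  0.0003 -0.0005] twist [np.float64(-0.0003), np.float64(-0.0003), np.float64(3.9997)]
```

It is a hard stop at 32 N, so the key is home. Now I ease the push and turn clockwise about the key's axis, which is about 3.5 mm from the TCP.

Emit:
apply_moves:
  deltas:
    - {"x": 0,"y": 0,"z": -0.002,"twist": 0}
    - {"x": 0,"y": 0,"z": -0.0015,"twist": 0}
    - {"x": 0,"y": 0,"z": 0,"twist": 0}
    - {"x": 0,"y": 0,"z": 0,"twist": 0}
    - {"x": 0,"y": 0.0004,"z": 0,"twist": 0.06}
    - {"x": 0,"y": 0.0004,"z": 0,"twist": 0.06}
    - {"x": 0,"y": 0.0004,"z": 0,"twist": 0.06}
    - {"x": 0,"y": 0.0004,"z": 0,"twist": 0.06}
    - {"x": 0,"y": 0.0004,"z": 0,"twist": 0.06}
    - {"x": 0,"y": 0,"z": 0,"twist": 0}
    - {"x": 0,"y": 0,"z": 0,"twist": 0}

```text
time_s: 28.13
tcp_pos: [0.4627, -0.051, 0.0771]
eef_rot: [[-0.967, 0.257, 0.002], [0.257, 0.967, 0.001], [-0.002, 0.001, -1.0]]
contact_force: [-6.3, 2.0, 16.4]
gripper_width: 0.0098
grasp_force: 30.0
```

```bash
python3 go.py .463 -.0526 .0773 192.2; python3 -c "
from workcell import arm
print(arm.state()['ft_torque'])"
```

```text
t 28.13 pos [ 0.4627 -0.051   0.0771] h 165.13 q6 -1.609 w 0.0098 F [-6.3  2.  16.4] tilt [0.0024 0.0007]
shares [-0.001  -0.002  -0.0003] twist [np.float64(-0.3008), np.float64(-0.3008), np.float64(3.6992)]
[ 0.49889394  1.08081469 -0.00390049]
```

Emit:
apply_moves:
  deltas:
    - {"x": 0,"y": 0.0004,"z": 0,"twist": 0.06}
    - {"x": 0,"y": 0.0004,"z": 0,"twist": 0.06}
    - {"x": 0,"y": 0.0004,"z": 0,"twist": 0.06}
    - {"x": 0,"y": 0.0004,"z": 0,"twist": 0.06}
    - {"x": 0,"y": 0.0004,"z": 0,"twist": 0.06}
    - {"x": 0,"y": 0.0004,"z": 0,"twist": 0.06}
    - {"x": 0,"y": 0.0004,"z": 0,"twist": 0.06}
    - {"x": 0,"y": 0.0004,"z": 0,"twist": 0.06}
    - {"x": 0,"y": 0.0004,"z": 0,"twist": 0.06}
    - {"x": 0,"y": 0.0004,"z": 0,"twist": 0.06}
    - {"x": 0,"y": 0.0004,"z": 0,"twist": 0.06}
    - {"x": 0,"y": 0.0004,"z": 0,"twist": 0.06}
    - {"x": 0,"y": 0.0004,"z": 0,"twist": 0.06}
    - {"x": 0,"y": 0.0004,"z": 0,"twist": 0.06}
    - {"x": 0,"y": 0,"z": 0,"twist": 0}
    - {"x": 0,"y": 0,"z": 0,"twist": 0}
    - {"x": 0,"y": 0,"z": 0,"twist": 0}

```text
time_s: 29.55
tcp_pos: [0.467, -0.047, 0.0772]
eef_rot: [[0.009, 1.0, 0.006], [1.0, -0.009, 0.004], [0.004, 0.006, -1.0]]
contact_force: [-1.0, 6.0, 14.3]
gripper_width: 0.0098
grasp_force: 30.0
```

```bash
python3 go.py .463 -.0526 .0773 192.2; python3 - <<'E'
from workcell import arm,imaging
import cv2
print(arm.state()['ft_torque'])
for n,(x,y,w,h,k) in{"scene":(325,140,75,70,8),"top":(280,200,50,50,8)}.items():
    s=imaging.snapshot(n)["pixels"][:,:,::-1]
    cv2.imwrite(f"pics/{n}6.png",cv2.convertScaleAbs(cv2.resize(s[y:y+h,x:x+w],None,fx=k,fy=k,interpolation=cv2.INTER_CUBIC),alpha=1.6))
E
```

```text
t 29.55 pos [ 0.467  -0.047   0.0772] h 89.5 q6 -0.283 w 0.0098 F [-1.   6.  14.3] tilt [0.0056 0.0036]
shares [-0.0075 -0.0053 -0.0002] twist [np.float64(-1.1412), np.float64(-1.1412), np.float64(2.8588)]
[1.17750611 0.40537256 0.02519567]
```

View pics/scene6.png

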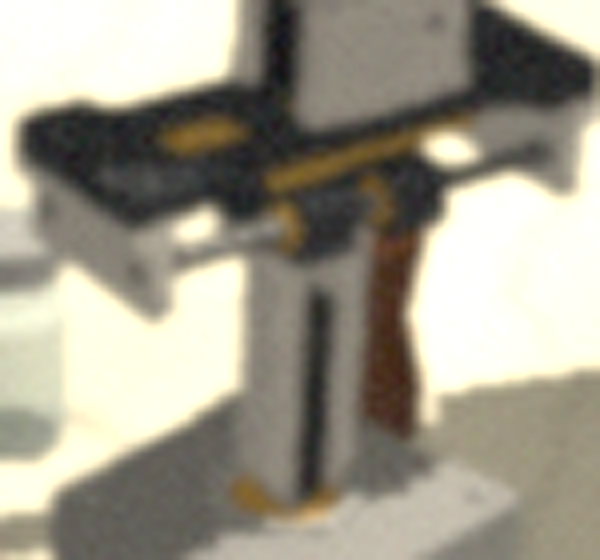

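The gripper and key have turned together. I'll add a little more turn to load the stop.

Emit:
apply_moves:
  deltas:
    - {"x": 0,"y": 0.0003,"z": 0,"twist": 0.04}
    - {"x": 0,"y": 0.0003,"z": 0,"twist": 0.04}
    - {"x": 0,"y": 0,"z": 0,"twist": 0}
    - {"x": 0,"y": 0,"z": 0,"twist": 0}
    - {"x": 0,"y": 0,"z": 0,"twist": 0}
    - {"x": 0,"y": 0,"z": 0,"twist": 0}

```text
time_s: 30.15
tcp_pos: [0.4675, -0.0471, 0.0772]
eef_rot: [[0.133, 0.991, 0.006], [0.991, -0.133, 0.003], [0.004, 0.005, -1.0]]
contact_force: [-1.9, 6.1, 12.7]
gripper_width: 0.0101
grasp_force: 30.2
```

```bash
python3 go.py .463 -.0526 .0773 192.2; python3 -c "
from workcell import arm
print(arm.state()['ft_torque'],arm.state()['effort'][5])"
```

```text
t 30.15 pos [ 0.4675 -0.0471  0.0772] h 82.37 q6 -0.158 w 0.0101 F [-1.9  6.1 12.7] tilt [0.0056 0.0033]
shares [-0.0081 -0.005  -0.0003] twist [np.float64(-1.2203), np.float64(-1.2203), np.float64(2.7797)]
[1.24553502 0.44040877 0.39153926] 0.40343946777284145
```

Torque has risen to 0.39 N m, so it is on the stop. I'll ease slightly and hold.

Emit:
apply_moves:
  deltas:
    - {"x": 0,"y": 0,"z": 0,"twist": -0.015}
    - {"x": 0,"y": 0,"z": 0,"twist": 0}
    - {"x": 0,"y": 0,"z": 0,"twist": 0}
    - {"x": 0,"y": 0,"z": 0,"twist": 0}
    - {"x": 0,"y": 0,"z": 0,"twist": 0}
    - {"x": 0,"y": 0,"z": 0,"twist": 0}
    - {"x": 0,"y": 0,"z": 0,"twist": 0}
    - {"x": 0,"y": 0,"z": 0,"twist": 0}
    - {"x": 0,"y": 0,"z": 0,"twist": 0}
    - {"x": 0,"y": 0,"z": 0,"twist": 0}

```text
time_s: 30.98
tcp_pos: [0.4674, -0.0471, 0.0771]
eef_rot: [[0.11, 0.994, 0.005], [0.994, -0.11, 0.003], [0.004, 0.005, -1.0]]
contact_force: [-2.0, 7.4, 13.5]
gripper_width: 0.0099
grasp_force: 30.1
```

```bash
python3 -c "
from workcell import arm,imaging
import cv2,numpy as np
s=arm.state();print(s['ft_torque'],s['contact_force'],s['gripper_width'])
a=imaging.snapshot('scene')['pixels'][:,:,::-1];a=cv2.resize(a[145:375,320:540],None,fx=2.5,fy=2.5,interpolation=cv2.INTER_CUBIC)
cv2.imwrite('pics/f.png',a)"
```

```text
[1.24696701 0.40036043 0.37648345] [-1.99245868  7.39027042 13.5077812 ] 0.009929826008500278
```

View pics/f.png

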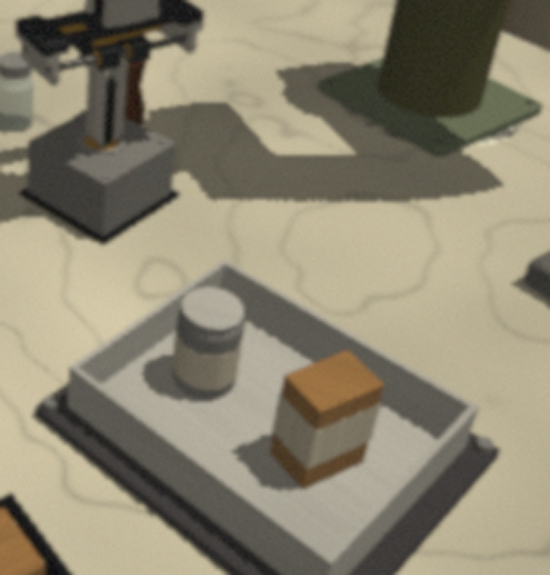

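The can (210,340) and carton (330,420) stand upright in the tray, and the gripper holds the key turned in the switch at (105,110). Handing in.

```bash
python3 -c "
from workcell import ticket
print(ticket.sign_off())"
```

```text
the job is handed in; nothing more can be done
None
```

I handed the job in at about 31 s: the can and carton stand upright in the tray, and the key is fully home, turned clockwise onto its stop and still gripped; the sign-off returned no verdict.

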